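Set the immersion timer to its tappet and shut the cover

ROBOT

A 6-joint arm with a two-finger parallel gripper is mounted at the origin on the work surface. World frame = base frame: x ahead of the robot, y to its left, z up, the work surface at z = 0. Lengths are in m, angles in rad, forces in N, time in s.
With the tool pointing down it reaches from about 0.375 to 0.9 m from the base axis. Payload 3.1 kg.
Tool frame: the origin (TCP) lies on the centre line of the jaws, within the pads' length; the fingertips stand 11 mm ahead of it and the grasp point (between the pads) lies 8 mm behind it; z points along the fingers, y is the line along which they close (so a half turn about z gives the same grasp; the last joint's range is limited). The gripper opens to 87 mm and grips with 3 to 60 N. Pads are 19 mm wide; open, the fingers measure 117 mm over their backs; the gripper's body (75 mm by 190 mm) begins 51 mm behind the grasp point.
Start: joints at [1.065, 0.527, 1.433, -0, 1.181, -0.178], TCP at [0.201, 0.592, 0.234] pointing down, gripper open.
Joint ranges: [-3.08, 3.08], [-0.75, 2.2], [0.22, 2.44], [-1.43, 4.57], [0, 2.65], [-2.85, 2.85]. Speed limits (rad/s): [2.79, 2.79, 3.14, 3.14, 3.14, 3.14].

INTERFACE

Orientations are given as a 3x3 rotation matrix whose columns are the frame's x, y, z axes.
In Python, from bench import env gives the robot as it stands.
- The arm moves only by the shell command python3 -m handwheel 'ROWS' [FORCE]. ROWS is JSON, one flat list of numbers, 5 for each row, row after row: the opening, from 0 (shut) to 1 (fully open), then the shift along the tool's x, y, z as a fraction of full scale, then the turn about the tool's z as a fraction of full scale. A call has 1 to 20 rows; each row is the pose to reach, as a shift and turn from the pose commanded when the call began, along the tool's axes at that moment; what a row does not reach only later rows make up. Full scale, the value 1, is 0.25 m for a shift and 2 rad for a turn. A row lasts 1/8 s, in which the tool goes at most 62.5 mm and 10.7 degrees, less where a joint would pass 70% of its speed; a pose out of reach is approached as far as the arm can. A call with a number of a shift or a turn outside -1 to 1 is refused whole. A call with a gripper value outside its range is refused whole. The fingers move at their own pace and stop on an object; FORCE is the grip in N (left out, the last holds). Time passes only in rows, so rows that repeat a pose let the fingers close. It gives the time, the measured TCP pose, the force, the opening and the grip force at its end, in the units of the state.
- env.get_state(): the state, without advancing time (a new reading comes with each control period).
- env.capture(name): name is "scene" or "top" or "wrist"; returns a dict with "color" (384x512x3 uint8, blue, green, red), "fov_y" (degrees; the focal length in pixels is half the picture's height over the tangent of half this angle, whatever the lens; pixels are square), "cx", "cy" (the principal point, pixels), "pose" (4x4, takes a point from camera to world coordinates). Camera axes: x right, y down, z forward; pixel columns grow to the right and rows downward; lengths in m; the calibration is good to about 2 mm. A picture is of the moment at which its call begins. There is no depth.
- env.hand_in(): hands the job in; it is judged then, once.
The state is a dict: "clock": time; "joint_pos": joint angles; "qvel": joint speeds; "joint_torque": joint torques, N m; "ee_pos": TCP position; "tool_rot": TCP orientation; "ft_force": force on the tool from outside, world axes, zero at the start; "ft_torque": the same for the moment, N m; "opening": finger opening in m; "gripper_force": force on a finger pad.
Only numpy, scipy, OpenCV 4.12 (cv2) and the standard library are available. Lean on these libraries where they do the work, as an engineer would, in place of code of your own. Each camera call takes 0.05 s, during which the arm holds its last target. There are 200 camera calls.

TASK

Set the immersion-heater time switch: turn its dial by the black cap until the black line on the white dial points at the red tappet, without shifting the tappet, and let go of the cap. Then swing the white cover down until it is fully closed over the dial, and leave the bleed key, the funnel-shaped cap and the basin wrench where they lie.

Things in the scene. Friction and masses are not known exactly. Their poses are not given: they have to be found in the camera images.
- timer: Grey base box of the time switch, fixed to the shelf, 180 mm (own x) by 170 mm (own y) by 40 mm high, dark top face at z = 40 mm. Origin: on the shelf, directly under the dial axis (the box spans own x -90 to 90 mm, own y -65 to 105 mm). The cover is hinged along its +y top edge; own z is up.
- dial (a joint): Angle of the white dial disc (84 mm diameter, 4 mm thick, on the base's top face, turning about the vertical through the timer's origin). 0 = the black line points along the timer's own +x; positive is counter-clockwise seen from above. Turns endlessly both ways, stays where left, needs about 0.06 N m. It starts about 105 to 180 degrees from the tappet, either way round: regrasp.
- tappet (a joint): Angle of the red tappet about the same axis and with the same zero and sign as the dial. The dial is right when the two angles agree (modulo a full turn). Stiff; it must not be shifted.
- mark (a point): The point on the dial's black line's direction (the line is 4 mm wide, it runs from 18 to 41 mm from the axis), taken at 44 mm from the axis, 44 mm above the shelf. It turns with the dial.
- tappet_tip (a point): Inner end of the red tappet (block 12 mm long radially, 7 mm wide, from 44 to 56 mm from the axis, its top 45 mm above the shelf), 44 mm from the axis, 44 mm above the shelf. The dial is right when mark coincides with this point.
- cap_top (a point): Centre of the top of the black ribbed round cap, 36 mm diameter, 36 mm tall, from 44 to 80 mm above the shelf. Grip it across any diameter. It drives the dial through a worn coupling: it turns freely through its play (0.3 rad from end to end, start unknown) and only then drags the dial, so go by the line, not by how far the cap was turned.
- lid (a joint): Opening angle of the white cover: 0 = fully closed, up to 2.2 rad = leaning back beyond upright. It starts open at about 1.75 to 1.95. Its hinge is stiff and the cover stays at any angle where it is left; moving it takes about 0.35 N m plus its weight (about 220 g), that is 3 to 5 N at the free edge.
- lid_hinge (a point): Middle of the cover's hinge line, on the +y top edge of the base, 105 mm from the dial axis and 40 mm above the shelf; the hinge line runs along the timer's own x.
- lid_edge (a point): Middle of the cover's outer corner furthest from the hinge, where flat top meets front wall. The cover is a white shell 180 mm along the hinge, 170 mm from hinge to free edge, 50 mm deep; closed, its flat top is 90 mm above the shelf. A black lip 60 mm wide sticks out 18 mm from the front wall's middle, 17 to 23 mm above the rim. Open, it stands beyond the base's +y side, inside facing the dial.
- rest_tile: White ceramic tile, 110 x 110 x 8 mm, lying fixed on the shelf on the -y side of the timer. Origin: centre of its underside. Leave alone.
- funnel_cap: Red plastic funnel-shaped cap, 48 mm diameter at the foot, 42 mm tall, standing on the tile. Origin: centre of its underside. Leave alone.
- bleed_key: Small steel bleed key, 43 mm long, lying on the tile. Origin: underside near its middle. Leave alone.
- basin_wrench: Chrome basin wrench, 270 mm long with a 90 mm cross bar, lying on the shelf at the far (+x) side of the timer, about 16 mm high. Origin: on the shelf near its middle. Leave alone.

How it is judged:
On the way, in this order (a step that is already met when the one before it is completed fails the run):
1. with the cover still open, the line on the dial points at the red tappet and the cap is let go (horizontal distance between mark and tappet_tip below 0.005 m and value of joint lid above 1.2 rad and contact force between the fingers and timer below 0.1 N), for 0.2 s.
2. the cover is fully closed (value of joint lid below 0.04 rad), for 0.2 s.
At the end, for the whole second after the job is handed in: The dial's line is at the tappet within 5 mm at 44 mm from the axis (about 6.5 degrees), the tappet is within 5 mm of where it started, the cover is closed to within 0.04 rad, and funnel cap (upright), bleed key and basin wrench lie within 20 mm of where they started (horizontal distance between mark and tappet_tip below 0.005 m and value of joint lid below 0.04 rad and distance of tappet_tip from where it was at the start of the episode below 0.005 m and distance of each of funnel_cap, bleed_key, basin_wrench from where it was at the start of the episode below 0.02 m and angle between funnel_cap's own z axis and vertical below 0.2 rad); the robot touches nothing.
It fails at once if the red tappet is shifted (distance of tappet_tip from where it was at the start of the episode above 0.006 m).
It fails at once if a bystander is disturbed (distance of any of funnel_cap, bleed_key, basin_wrench from where it was at the start of the episode above 0.03 m).
It also fails if it takes over 72 s, if anything falls off the work surface, if the arm or the gripper's body presses on something with over 40 N, if the wrist force passes 120 N, or if a joint passes its speed limit or range.

## Working session

There is one attempt and no reset: what is moved stays moved. The work goes in short steps, Python scripts to look and compute and a shell command to move; the robot and the scene stay as the last step left them, time stands still between calls to the robot, and variables do not carry over. Pictures are saved under pics/ and viewed, at most 10 in all, crops included, and the job is handed in when it is done.

```bash
mkdir -p pics; cat > h.py <<'E'
import numpy as np, cv2, pickle
from bench import env
def cap(n):
    c=env.capture(n); h=c["color"].shape[0]
    c["f"]=h/2/np.tan(np.radians(c["fov_y"])/2); return c
def ray(c,u,v):
    T=np.array(c["pose"]); d=T[:3,:3]@np.array([(u-c["cx"])/c["f"],(v-c["cy"])/c["f"],1]); return T[:3,3],d/np.linalg.norm(d)
def onz(c,u,v,z):
    o,d=ray(c,u,v); return o+d*(z-o[2])/d[2]
def proj(c,p):
    T=np.array(c["pose"]); q=T[:3,:3].T@(np.array(p)-T[:3,3]); return q[:2]/q[2]*c["f"]+[c["cx"],c["cy"]]
def tri(r):
    A=sum(np.eye(3)-np.outer(d,d) for o,d in r); b=sum((np.eye(3)-np.outer(d,d))@o for o,d in r); return np.linalg.solve(A,b)
E
python3 - <<'E'
from h import *
a=cap("scene");b=cap("top")
pickle.dump((a,b),open("v0.pkl","wb"))
cv2.imwrite("pics/s0.png",a["color"]);cv2.imwrite("pics/t0.png",b["color"])
print(np.round(a["pose"],2),np.round(b["pose"],2),a["f"],b["f"])
s=env.get_state();print(s["tool_rot"],s["opening"],s["ee_pos"])
E
```

```text
[[ 0.84  0.48 -0.27  0.79]
 [ 0.55 -0.72  0.42 -0.5 ]
 [ 0.01 -0.5  -0.87  0.79]
 [ 0.    0.    0.    1.  ]] [[ 0.   -1.    0.03  0.55]
 [-1.   -0.   -0.03 -0.14]
 [ 0.03 -0.03 -1.    1.05]
 [ 0.    0.    0.    1.  ]] 470.1375943239984 444.50920135472734
[[-9.47082878e-01  3.20987741e-01 -9.44606845e-04]
 [ 3.20988939e-01  9.47081428e-01 -1.69417200e-03]
 [ 3.50811156e-04 -1.90772964e-03 -9.99998119e-01]] 0.08735061702295653 [0.20027761 0.59136989 0.23268004]
```

View pics/s0.png

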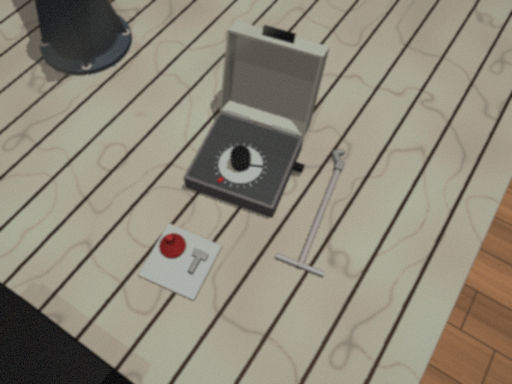

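View pics/t0.png

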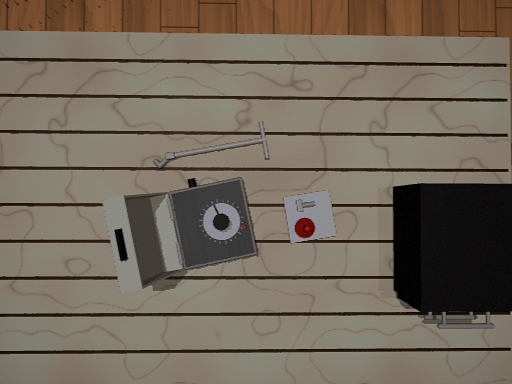

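The scene shows the time switch with its cover open. In the scene view the dial is near (240,163), tappet (220,180) and line towards (262,166). In the top view the dial is near (221,222), tappet (242,227), line (215,207) and lip (121,245). Tile and wrench are clear of it.

```bash
cat > m0.py <<'E'
from h import *
a,b=pickle.load(open("v0.pkl","rb"))
def red(c,box):
    i=c["color"].astype(int);x0,y0,x1,y1=box;m=np.zeros(i.shape[:2],bool)
    m[y0:y1,x0:x1]=((i[...,2]>i[...,1]+50)&(i[...,2]>i[...,0]+50))[y0:y1,x0:x1]
    v,u=np.nonzero(m);return u.mean(),v.mean(),len(u)
def disc(c,box):
    x0,y0,x1,y1=box;g=cv2.cvtColor(c["color"],cv2.COLOR_BGR2GRAY)[y0:y1,x0:x1]
    n,l,s,ce=cv2.connectedComponentsWithStats((g>130).astype(np.uint8))
    k=1+np.argmax(s[1:,4]);cs,_=cv2.findContours((l==k).astype(np.uint8),0,2)
    h=cv2.convexHull(max(cs,key=len)); e=cv2.fitEllipse(h);return e[0][0]+x0,e[0][1]+y0,e[1]
ra,rb=red(a,(205,165,235,195)),red(b,(234,215,252,240))
da,db=disc(a,(208,138,272,192)),disc(b,(198,196,246,248))
print(ra,rb,da,db)
print("tappet",tri([ray(a,*ra[:2]),ray(b,*rb[:2])]),"dial",tri([ray(a,*da[:2]),ray(b,*db[:2])]), onz(b,*db[:2],.044),onz(b,*rb[:2],.045))
A=cv2.resize(a["color"][10:225,170:345],None,fx=2.7,fy=2.7,interpolation=2);B=cv2.resize(b["color"][170:300,95:265],None,fx=2,fy=2,interpolation=2)
o=np.zeros((max(A.shape[0],B.shape[0]),A.shape[1]+B.shape[1]-0,3),np.uint8);o[:A.shape[0],:A.shape[1]]=A;o[:B.shape[0],A.shape[1]:]=B
print(o.shape);cv2.imwrite("pics/c0.png",o[:600,:])
E
python3 m0.py
```

```text
(np.float64(220.2), np.float64(179.24), 25) (np.float64(243.23529411764707), np.float64(226.2941176470588), 17) (240.1378402709961, 164.0929832458496, (37.10573959350586, 43.97270584106445)) (221.1234302520752, 221.0269317626953, (35.86153793334961, 36.367652893066406))
tappet [ 0.49675299 -0.15509161  0.04614893] dial [ 0.50793798 -0.10558583  0.0432952 ] [ 0.50849172 -0.10523849  0.044     ] [ 0.49677027 -0.15505038  0.045     ]
(580, 813, 3)
```

```bash
python3 - <<'E'
from h import *
w=cap("wrist");s=env.get_state()
T=np.array(w["pose"]);R=s["tool_rot"];print(np.round(R.T@T[:3,:3],3),np.round(R.T@(T[:3,3]-s["ee_pos"]),3),w["f"])
E
```

```text
[[ 0.001 -0.953 -0.304]
 [ 1.     0.     0.001]
 [-0.001 -0.304  0.953]] [ 0.083  0.001 -0.152] 297.1140003870012
```

View pics/c0.png

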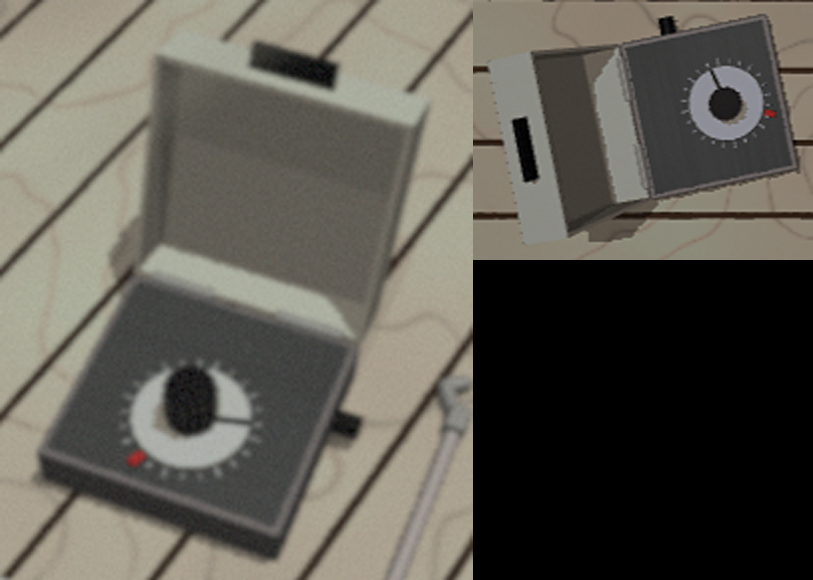

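Heights match the text. Line is at about +23° and tappet about −103° (world), so I turn about 126° clockwise. Moving above the dial, high over the cover.

```bash
python3 -m handwheel '[1,-0.2,-0.2,-0.68,0, 1,-0.69,-0.75,-0.68,0, 1,-0.69,-0.75,-0.68,0, 1,-0.69,-0.75,-0.68,0, 1,-0.69,-0.75,-0.68,0, 1,-0.69,-0.75,-0.68,0, 1,-0.69,-0.75,-0.68,0]' && python3 -m handwheel '[1,-0.69,-0.75,0,0, 1,-0.69,-0.75,0,0, 1,-0.69,-0.75,0,0, 1,-0.69,-0.75,0,0, 1,-0.69,-0.75,0,0, 1,-0.69,-0.75,0,0]' && python3 -m handwheel '[0.8,-0.69,-0.75,0,0.62, 0.8,-0.69,-0.75,0,0.62, 0.8,-0.69,-0.75,0,0.62, 0.8,-0.69,-0.75,0,0.62, 0.8,-0.69,-0.75,0,0.62, 0.8,-0.69,-0.75,0,0.62, 0.8,-0.69,-0.75,0,0.62, 0.8,-0.69,-0.75,0,0.62, 0.8,-0.69,-0.75,0,0.62]'; python3 - <<'E'
from h import *
s=env.get_state();print(s["clock"],s["ee_pos"],np.round(s["tool_rot"],3),s["joint_pos"],s["ft_force"])
w=cap("wrist");pickle.dump(w,open("w1.pkl","wb"));cv2.imwrite("pics/w1.png",w["color"])
E
```

```text
clock: 1.02
ee_pos: [0.3037, 0.3589, 0.4034]
tool_rot: [[-0.947, 0.322, -0.0], [0.322, 0.947, 0.001], [0.001, 0.0, -1.0]]
ft_force: [0.3, 1.3, -0.2]
opening: 0.0867
gripper_force: 0.0
clock: 1.78
ee_pos: [0.4066, 0.127, 0.4025]
tool_rot: [[-0.947, 0.321, -0.003], [0.321, 0.947, 0.001], [0.003, 0.0, -1.0]]
ft_force: [-0.9, 1.2, -0.2]
opening: 0.0871
gripper_force: 0.0
clock: 2.9
ee_pos: [0.5103, -0.1052, 0.4033]
tool_rot: [[-0.008, 1.0, -0.0], [1.0, 0.008, 0.001], [0.001, -0.0, -1.0]]
ft_force: [-0.1, -1.0, -1.2]
opening: 0.0695
gripper_force: 0.0
2.9 [ 0.51033544 -0.10520584  0.4032918 ] [[-0.008  1.    -0.   ]
 [ 1.     0.008  0.001]
 [ 0.001 -0.    -1.   ]] [-4.18129186e-01  2.22662100e-01  1.44099664e+00  2.73208435e-04
  1.47857563e+00 -4.26560834e-01] [-0.09160591 -0.95251598 -1.20938415]
```

View pics/w1.png

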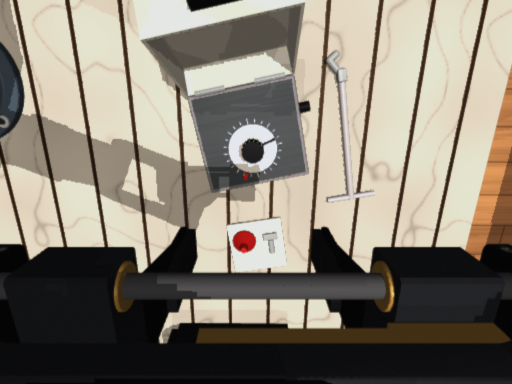

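Wrist view: dial at (253,150), line towards (275,139), tappet at (246,177), cover at the top, wrench clear to the right.

```bash
cat >> h.py <<'E'
def prof(c,ax,rs,z,ang):
    g=cv2.cvtColor(c["color"],cv2.COLOR_BGR2GRAY).astype(np.float32)
    P=np.array([[proj(c,[ax[0]+r*np.cos(t),ax[1]+r*np.sin(t),z]) for r in rs] for t in np.radians(ang)],np.float32)
    return cv2.remap(g,P[...,0],P[...,1],1).mean(1)
def line(c,ax,lo=-180,hi=180,rs=np.linspace(.032,.040,9)):
    an=np.arange(lo,hi,.5);p=prof(c,ax,rs,.044,an);p=cv2.GaussianBlur(p.reshape(1,-1),(0,0),4).ravel()
    k=p.argmin();w=np.abs(an-an[k])<6;wt=np.clip(np.median(p[np.abs(an-an[k])<20])-p[w],0,None)
    return (an[w]*wt).sum()/max(wt.sum(),1e-9),p[k],np.median(p)
def redpt(c,box):
    i=c["color"].astype(int);x0,y0,x1,y1=box;m=np.zeros(i.shape[:2],bool)
    m[y0:y1,x0:x1]=((i[...,2]>i[...,1]+50)&(i[...,2]>i[...,0]+50))[y0:y1,x0:x1]
    v,u=np.nonzero(m);return u.mean(),v.mean(),len(u)
E
python3 - <<'E'
from h import *
w=pickle.load(open("w1.pkl","rb"));a,b=pickle.load(open("v0.pkl","rb"))
g=cv2.cvtColor(w["color"],cv2.COLOR_BGR2GRAY)
x0,y0=220,118
n,l,s,ce=cv2.connectedComponentsWithStats((g[y0:182,x0:285]>150).astype(np.uint8))
k=1+np.argmax(s[1:,4]);cs,_=cv2.findContours((l==k).astype(np.uint8),0,2)
e=cv2.fitEllipse(cv2.convexHull(max(cs,key=len)));print(e)
p=onz(w,e[0][0]+x0,e[0][1]+y0,.044);r=redpt(w,(235,168,260,188));q=onz(w,r[0],r[1],.045)
print(p,r,q)
ax=np.array([.508,-.1055])
for n,c,cc in(("w",w,p[:2]),("s",a,ax),("t",b,ax)):
    print(n,line(c,cc))
for t in((.4968,-.1551)-ax,q[:2]-p[:2]): print(np.degrees(np.arctan2(t[1],t[0])),np.hypot(*t))
# yaw from wrist: box right edge
E
```

```text
((32.83781433105469, 29.756938934326172), (47.47865676879883, 54.36897659301758), 148.2105255126953)
[ 0.5104143 -0.1028162  0.044    ] (np.float64(245.59259259259258), np.float64(175.92592592592592), 27) [ 0.49800233 -0.15274955  0.045     ]
w (np.float64(23.511917269052955), np.float32(95.41768), np.float32(227.80501))
s (np.float64(125.49537354676819), np.float32(24.647186), np.float32(169.79794))
t (np.float64(24.9766029943928), np.float32(64.02225), np.float32(143.3086))
-102.72435568542237 0.05084879546262624
-103.95914457526621 0.0514528538972697
```

```bash
python3 -m handwheel '[0.8,0,-0.005,0.2,0, 0.8,0,-0.005,0.4,0, 0.8,0,-0.005,0.6,0, 0.8,0,-0.005,0.8,0, 0.8,0,-0.005,1,0, 0.8,0,-0.005,1,0]' && python3 -m handwheel '[0.8,0,0,0.1,0, 0.8,0,0,0.2,0, 0.8,0,0,0.3,0, 0.8,0,0,0.352,0, 0.8,0,0,0.352,0]' ; python3 -m handwheel '[0.3,0,0,0,0, 0.3,0,0,0,0, 0.3,0,0,0,0, 0.3,0,0,0,0, 0.3,0,0,0,0,0.3,0,0,0,0]' 15
```

```text
clock: 3.7
ee_pos: [0.5063, -0.1055, 0.1505]
tool_rot: [[-0.005, 1.0, -0.008], [1.0, 0.005, 0.004], [0.004, -0.008, -1.0]]
ft_force: [0.0, -0.0, 0.8]
opening: 0.0693
gripper_force: 0.0
clock: 4.32
ee_pos: [0.5095, -0.1071, 0.0662]
tool_rot: [[-0.004, 1.0, 0.001], [1.0, 0.004, -0.0], [-0.0, 0.001, -1.0]]
ft_force: [0.3, -0.0, 0.5]
opening: 0.0692
gripper_force: 0.0
clock: 5.08
ee_pos: [0.5081, -0.1068, 0.0657]
tool_rot: [[-0.004, 1.0, -0.002], [1.0, 0.004, 0.0], [0.0, -0.002, -1.0]]
ft_force: [-3.4, -0.0, 4.8]
opening: 0.0355
gripper_force: 15.0
```

```bash
python3 -m handwheel '[0.3,0,0,0,0.09,0.3,0,0,0,0.18,0.3,0,0,0,0.27,0.3,0,0,0,0.36,0.3,0,0,0,0.45,0.3,0,0,0,0.54,0.3,0,0,0,0.63,0.3,0,0,0,0.72,0.3,0,0,0,0.81,0.3,0,0,0,0.9,0.3,0,0,0,0.9,0.3,0,0,0,0.9]' ; python3 - <<'E'
from h import *
w=cap("wrist");a=cap("scene");ax=np.array([.509,-.1045])
wi=w["color"];o=np.hstack([wi[:,:],cv2.resize(a["color"][120:210,180:300],(288,216))[:0] if 0 else np.zeros((384,288,3),np.uint8)])
o[:216,512:]=cv2.resize(a["color"][120:210,180:300],(288,216),interpolation=2)
cv2.imwrite("pics/w2.png",o)
pickle.dump((w,a),open("v2.pkl","wb"))
print(line(w,ax,-170,0),line(a,ax,-170,0),env.get_state()["joint_pos"])
E
```

```text
clock: 6.58
ee_pos: [0.5064, -0.1048, 0.0657]
tool_rot: [[0.975, -0.224, -0.005], [-0.224, -0.975, 0.004], [-0.006, -0.002, -1.0]]
ft_force: [-4.9, 5.4, 9.0]
opening: 0.0359
gripper_force: 15.0
(np.float64(-129.91748083789668), np.float32(7.5737233), np.float32(180.8931)) (np.float64(-167.8112219003849), np.float32(51.530624), np.float32(132.63269)) [-0.42115007  0.65578674  1.83036811  0.00208319  0.66154138  1.37373149]
```

View pics/w2.png

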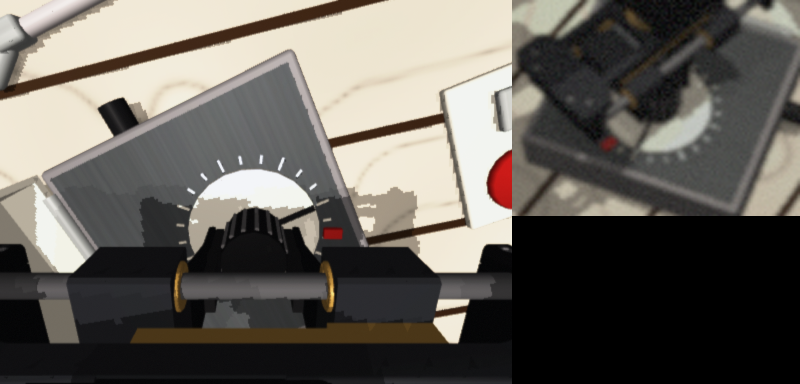

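Wrist view: line runs (282,220)–(315,205), tappet at (333,234), so the line is still short of it.

```bash
cat > meas.py <<'E'
from h import *
import sys
w=cap("wrist") if len(sys.argv)<2 else pickle.load(open("v2.pkl","rb"))[0]
ax=np.array([.509,-.1045])
r=redpt(w,(290,195,400,260)); q=onz(w,r[0],r[1],.045)[:2]
# shift the axis so the tappet centre sits at its known offset (cancels calibration error)
off=.0508*np.array([np.cos(np.radians(-103.3)),np.sin(np.radians(-103.3))])
print("tappet",r,np.degrees(np.arctan2(*(q-ax)[::-1])),"axis by tappet",q-off)
lo=float(np.degrees(np.arctan2(*(q-ax)[::-1])))
for A in(ax,q-off):
    for rs in (np.linspace(.03,.04,9),np.linspace(.036,.041,6)): print(line(w,A,lo-25 if len(sys.argv)<2 else lo-8,-30,rs))
pickle.dump(w,open("wl.pkl","wb"))
print(env.get_state()["joint_pos"][5])
E
python3 meas.py v
```

```text
tappet (np.float64(332.3207547169811), np.float64(232.97641509433961), 212) -102.26466257404991 axis by tappet [ 0.51002544 -0.10410398]
(np.float64(-78.20631955856875), np.float32(38.849407), np.float32(210.7834))
(np.float64(-78.63498804134046), np.float32(48.200222), np.float32(237.12093))
(np.float64(-80.025699643669), np.float32(38.178238), np.float32(228.22514))
(np.float64(-80.22260827780258), np.float32(47.23873), np.float32(241.16074))
1.3737314873194442
```

```bash
python3 -m handwheel '[0.3,0,0,0,0.07,0.3,0,0,0,0.14,0.3,0,0,0,0.205,0.3,0,0,0,0.205,0.3,0,0,0,0.205]'; python3 meas.py; python3 -c "
from h import *
cv2.imwrite('pics/w3.png',pickle.load(open('wl.pkl','rb'))['color'][130:290,150:400].repeat(3,0).repeat(3,1))"
```

```text
clock: 7.3
ee_pos: [0.5067, -0.1042, 0.0657]
tool_rot: [[0.804, -0.594, -0.004], [-0.594, -0.804, 0.005], [-0.006, -0.001, -1.0]]
ft_force: [-3.7, 6.3, 8.7]
opening: 0.0354
gripper_force: 15.0
tappet (np.float64(328.56709956709955), np.float64(203.38095238095238), 231) -102.39517678595924 axis by tappet [ 0.50985149 -0.10436285]
(np.float64(-101.04453150962989), np.float32(35.83824), np.float32(209.19128))
(np.float64(-101.05222142992808), np.float32(43.083004), np.float32(236.43143))
(np.float64(-102.41358419825887), np.float32(35.68436), np.float32(215.1093))
(np.float64(-102.32285883741027), np.float32(41.449875), np.float32(239.79549))
1.7837281451219924
```

View pics/w3.png

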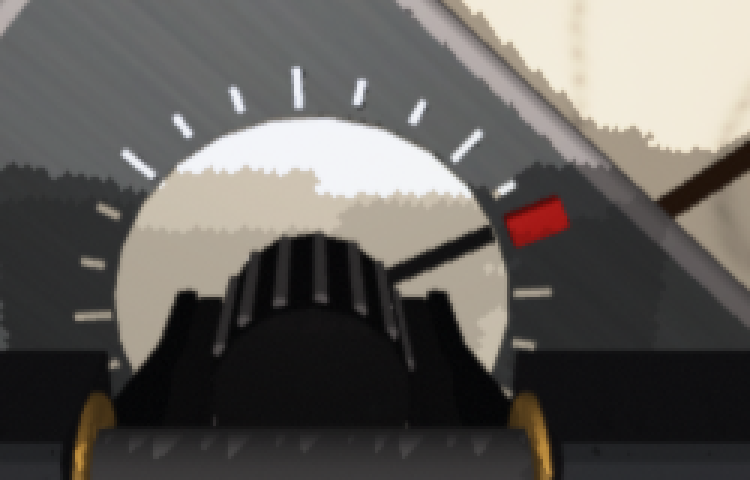

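The line nearly meets the tappet (line extended passes ~1.5 mm short of the block's centre). A small extra turn, then let go and rise.

```bash
python3 -m handwheel '[0.3,0,0,0,0.014,0.3,0,0,0,0.014,0.3,0,0,0,0.014]'; python3 meas.py;  python3 -m handwheel '[0.75,0,0,0,0,0.75,0,0,0,0,0.75,0,0,0,0,0.75,0,0,0,0,0.75,0,0,-0.15,0,0.75,0,0,-0.4,0,0.75,0,0,-0.65,0,0.75,0,0,-1,0,0.75,0,0,-1,0,0.75,0,0,-1,0]'; python3 - <<'E'
from h import *
w=cap("wrist");a=cap("scene");t=cap("top");pickle.dump((w,a,t),open("v4.pkl","wb"))
o=np.zeros((384,800,3),np.uint8);o[:,:512]=w["color"];o[:216,512:]=cv2.resize(a["color"][120:210,180:300],(288,216),interpolation=2)
cv2.imwrite("pics/w4.png",o)
E
```

```text
clock: 7.72
ee_pos: [0.5067, -0.1042, 0.0657]
tool_rot: [[0.787, -0.617, -0.004], [-0.617, -0.787, 0.005], [-0.006, -0.001, -1.0]]
ft_force: [-3.1, 7.0, 8.2]
opening: 0.0355
gripper_force: 15.0
tappet (np.float64(327.6828193832599), np.float64(201.7444933920705), 227) -102.59761007141807 axis by tappet [ 0.5097059  -0.10419662]
(np.float64(-102.12925379358835), np.float32(36.323788), np.float32(208.19656))
(np.float64(-102.13304487659343), np.float32(42.83433), np.float32(235.64435))
(np.float64(-103.17389582148331), np.float32(35.871784), np.float32(211.60251))
(np.float64(-103.07781932775677), np.float32(41.29188), np.float32(238.48648))
1.81176406159963
clock: 9.02
ee_pos: [0.51, -0.1075, 0.3178]
tool_rot: [[0.788, -0.616, 0.005], [-0.616, -0.788, -0.002], [0.006, -0.001, -1.0]]
ft_force: [0.0, -0.6, -1.1]
opening: 0.0654
gripper_force: 0.0
```

View pics/w4.png

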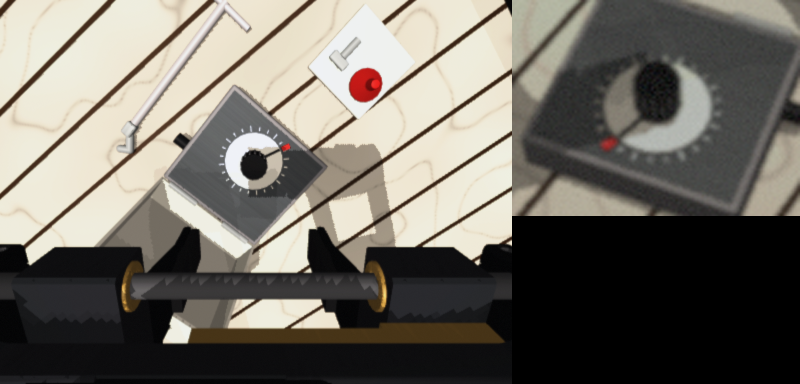

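The line points at the tappet and the cap is free. Now the cover: locate the lip in the two views to get yaw and opening angle.

```bash
python3 - <<'E'
from h import *
a,b=pickle.load(open("v0.pkl","rb"))
def blob(c,box,th):
    x0,y0,x1,y1=box;g=cv2.cvtColor(c["color"],cv2.COLOR_BGR2GRAY)[y0:y1,x0:x1];v,u=np.nonzero(g<th);return u.mean()+x0,v.mean()+y0,len(u)
p=blob(a,(258,20,302,46),60);q=blob(b,(110,222,134,268),60);print(p,q)
L=tri([ray(a,*p[:2]),ray(b,*q[:2])]);ax=np.array([.509,-.105]);d=L[:2]-ax
yaw=np.degrees(np.arctan2(d[1],d[0]))-90;u=.105-np.hypot(*d)
print(L,yaw,"theta",np.arctan2(L[2]-.04,u)-np.arctan2(.02,.179),np.hypot(u,L[2]-.04))
# yaw check: box -y top edge by the wrist view w1 corners
w=pickle.load(open("w1.pkl","rb"))
c1,c2=onz(w,213,190,.04),onz(w,308,173,.04);print(c1,c2,np.degrees(np.arctan2(*(c2-c1)[1::-1])))
yaw=np.radians(yaw);ex=np.array([np.cos(yaw),np.sin(yaw)]);ey=np.array([-ex[1],ex[0]])
s=env.get_state();print(s["clock"],s["ee_pos"])
R=s["tool_rot"]
for Y in(.25,.2,-.035):
    P=ax+Y*ey;print(Y,P,(R.T@np.r_[P-s["ee_pos"][:2],0])/.25)
E
```

```text
(np.float64(279.224), np.float64(33.984), 250) (np.float64(121.21487603305785), np.float64(243.6818181818182), 242)
[0.47119643 0.07615953 0.20196978] 11.787081160957527 theta 1.9186040937433353 0.18067680865817956
[ 0.43872695 -0.18094583  0.04      ] [ 0.60913372 -0.14763437  0.04      ] 11.060811409545225
9.175 [ 0.50777172 -0.10656881  0.31379637]
0.25 [0.45793117 0.13972837] [-0.76376235 -0.65345593  0.00212374]
0.2 [0.46814493 0.09078269] [-0.61100855 -0.5243587   0.00169753]
-0.035 [ 0.51614964 -0.13926197] [ 0.10693432  0.08239828 -0.00030565]
```

```bash
python3 -m handwheel '[0,-0.2,-0.17,0,-0.09,0,-0.4,-0.34,0,-0.18,0,-0.6,-0.5,0,-0.27,0,-0.735,-0.63,0,-0.36,0,-0.735,-0.63,0,-0.45,0,-0.735,-0.63,0,-0.54,0,-0.735,-0.63,0,-0.63,0,-0.735,-0.63,0,-0.72,0,-0.735,-0.63,0,-0.81,0,-0.735,-0.63,0,-0.9,0,-0.735,-0.63,0,-1,0,-0.735,-0.63,0,-1]' ; python3 -m handwheel '[0,0,0,0,-0.08,0,0,0,0,-0.16,0,0,0,0,-0.22,0,0,0,0,-0.22]'; cat > plan.py <<'E'
from h import *
s=env.get_state();ax=np.array([.509,-.105]);y=np.radians(11.5);ex=np.array([np.cos(y),np.sin(y)]);ey=np.array([-ex[1],ex[0]])
R=s["tool_rot"];d=s["ee_pos"][:2]-ax;print("own X,Y,tipZ",d@ex,d@ey,s["ee_pos"][2]-.011,"yaw",np.degrees(np.arctan2(R[1,0],R[0,0])),"open",s["opening"],s["clock"],s["joint_pos"])
r=.155
for th in (1.92,1.75,1.6,1.45,1.3,1.15,1,.85,.7,.55,.4,.25,.12,0,-.03):
    c,n=np.cos(th),np.sin(th);k=np.array([.17*c-.05*n,.17*n+.05*c]);p=np.array([r*c-.05*n,r*n+.05*c])
    u=max(p[0],k[0] if th>1.57 else -9)  ; u=k[0] if th>1.57 else p[0]
    Y=.105-u+.0095; Z=.04+p[1]+.011
    P=np.r_[ax+Y*ey,Z]
    print(th,"Y %.3f tcpZ %.3f"%(Y,Z),np.round(R.T@(P-s["ee_pos"])/.25,3))
E
python3 plan.py
```

```text
clock: 10.68
ee_pos: [0.4601, 0.1302, 0.3137]
tool_rot: [[0.233, 0.972, -0.004], [0.972, -0.233, -0.0], [-0.001, -0.004, -1.0]]
ft_force: [-1.1, 0.3, -0.2]
opening: 0.0005
gripper_force: 0.0
clock: 11.18
ee_pos: [0.4606, 0.1303, 0.3145]
tool_rot: [[-0.201, 0.98, -0.002], [0.98, 0.201, -0.0], [0.0, -0.002, -1.0]]
ft_force: [0.0, 0.0, 0.4]
opening: 0.0005
gripper_force: 0.0
own X,Y,tipZ -0.000536297408507873 0.24018647632479176 0.3035402201589179 yaw 101.59141549882507 open 0.00045810882546917667 11.175 [ 4.15797466e-02  2.30936679e-01  1.67802920e+00 -1.79005753e-06
  1.23481092e+00 -1.60728402e-01]
1.92 Y 0.220 tcpZ 0.180 [-0.082  0.003  0.54 ]
1.75 Y 0.194 tcpZ 0.195 [-0.185  0.003  0.48 ]
1.6 Y 0.169 tcpZ 0.204 [-0.283  0.003  0.44 ]
1.45 Y 0.145 tcpZ 0.211 [-0.379  0.002  0.414]
1.3 Y 0.121 tcpZ 0.214 [-0.476  0.002  0.403]
1.15 Y 0.097 tcpZ 0.213 [-0.574  0.002  0.406]
1 Y 0.073 tcpZ 0.208 [-0.67   0.002  0.424]
0.85 Y 0.050 tcpZ 0.200 [-0.762  0.002  0.456]
0.7 Y 0.028 tcpZ 0.189 [-0.848  0.002  0.501]
0.55 Y 0.008 tcpZ 0.175 [-0.927  0.002  0.559]
0.4 Y -0.009 tcpZ 0.157 [-0.996  0.002  0.628]
0.25 Y -0.023 tcpZ 0.138 [-1.054  0.002  0.707]
0.12 Y -0.033 tcpZ 0.119 [-1.095  0.002  0.781]
0 Y -0.041 tcpZ 0.101 [-1.123  0.002  0.854]
-0.03 Y -0.042 tcpZ 0.096 [-1.129  0.002  0.872]
```

```bash
python3 -m handwheel '[0,0,0,0.2,0,0,0,0,0.4,0,0,0,0,0.53,0,0,-0.04,0,0.53,0,0,-0.08,0,0.53,0,0,-0.13,0,0.51,0,0,-0.185,0,0.48,0,0,-0.235,0,0.46,0,0,-0.285,0,0.44,0,0,-0.33,0,0.427,0,0,-0.38,0,0.414,0,0,-0.43,0,0.408,0,0,-0.475,0,0.403,0,0,-0.475,0,0.403,0]'; python3 - <<'E'
from h import *
a=cap("scene");t=cap("top");pickle.dump((a,t),open("v5.pkl","wb"))
o=np.hstack([a["color"][0:260,100:360],t["color"][120:380,80:340]]);cv2.imwrite("pics/l5.png",cv2.resize(o,None,fx=1.5,fy=1.5))
E
```

```text
clock: 12.92
ee_pos: [0.4851, 0.0126, 0.2144]
tool_rot: [[-0.204, 0.979, -0.002], [0.979, 0.204, -0.001], [-0.001, -0.002, -1.0]]
ft_force: [-0.6, -0.4, -1.1]
opening: 0.0008
gripper_force: 0.0
```

View pics/l5.png

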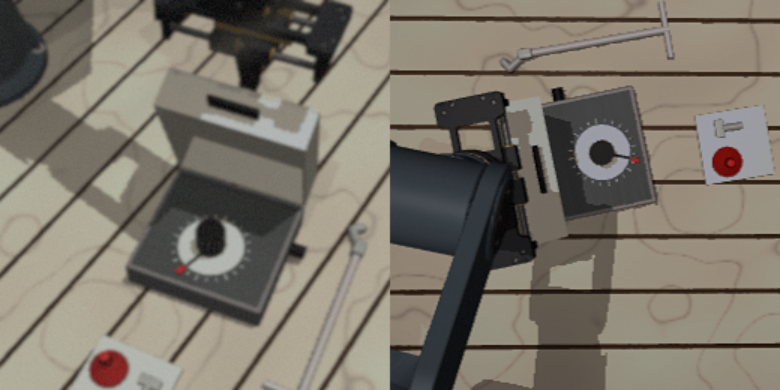

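The cover follows the closed fingers, at about 75° (edge in front of the fingers at (240,75) in the left view). Carry it down the rest of the arc.

```bash
python3 -m handwheel '[0,-0.05,0,0,0,0,-0.1,0,0.003,0,0,-0.15,0,0.011,0,0,-0.195,0,0.021,0,0,-0.24,0,0.036,0,0,-0.287,0,0.053,0,0,-0.33,0,0.074,0,0,-0.373,0,0.098,0,0,-0.413,0,0.127,0,0,-0.452,0,0.156,0,0,-0.487,0,0.19,0,0,-0.521,0,0.225,0,0,-0.55,0,0.265,0,0,-0.579,0,0.304,0,0,-0.6,0,0.34,0,0,-0.62,0,0.378,0,0,-0.635,0,0.415,0,0,-0.645,0,0.45,0,0,-0.645,0,0.465,0,0,-0.645,0,0.465,0]'; python3 plan.py | head -1
```

```text
clock: 15.52
ee_pos: [0.5188, -0.1444, 0.1012]
tool_rot: [[-0.205, 0.979, 0.002], [0.979, 0.205, -0.002], [-0.002, 0.001, -1.0]]
ft_force: [-3.8, 0.1, 21.0]
opening: 0.0001
gripper_force: 10.3
own X,Y,tipZ 0.0017059885370921358 -0.04058204099853712 0.09020835867122824 yaw 101.8464355228248 open 0.00011696202418417872 15.525 [-4.78663701e-01  6.08593663e-01  1.76469035e+00 -1.25692208e-03
```

Tip at 90 mm with 21 N: the cover is on its stop. Lift off and check.

```bash
python3 -m handwheel '[0,0,0,0,0,0,0,0,0,0,0,0,0,-0.1,0,0,0,0,-0.3,0,0,0,0,-0.5,0,0,0,0,-0.7,0,0,0,0,-0.7,0,0,0,0,-0.7,0]'; python3 - <<'E'
from h import *
a=cap("scene");w=cap("wrist")
cv2.imwrite("pics/l6.png",np.hstack([a["color"][60:320,100:360],w["color"][0:260,:]]))
E
```

```text
clock: 16.52
ee_pos: [0.5176, -0.1433, 0.2728]
tool_rot: [[-0.205, 0.979, -0.001], [0.979, 0.205, 0.001], [0.001, -0.001, -1.0]]
ft_force: [-0.3, 0.3, 0.5]
opening: 0.0004
gripper_force: 0.0
```

View pics/l6.png

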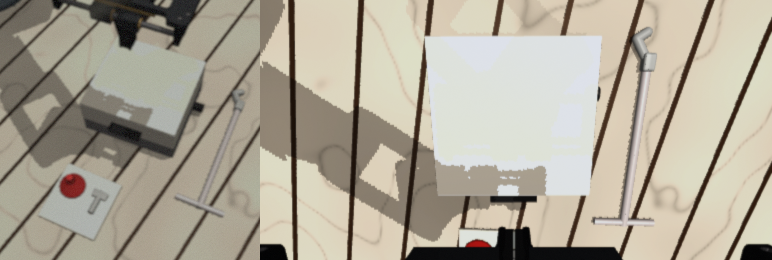

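The cover sits flat on the base, with its lip at (125,130) in the left view. The key, funnel cap and wrench are undisturbed, and the arm is clear.

```bash
python3 -c "
from bench import env
print(env.hand_in())"
```

```text
the job is handed in; nothing more can be done
None
```

The job is handed in, with no verdict shown: the dial line was set to the tappet (within about 1° by the wrist camera), the cap was let go, the cover was pressed down onto its stop, and the key, funnel cap and wrench look undisturbed.

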